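Set the air-bearing laser carriage to its mark

ROBOT

A 6-joint arm with a two-finger parallel gripper is mounted at the origin on the work surface. World frame = base frame: x ahead of the robot, y to its left, z up, the work surface at z = 0. Lengths are in m, angles in rad, forces in N, time in s.
With the tool pointing down it reaches from about 0.375 to 0.9 m from the base axis. Payload 3.1 kg.
Tool frame: the origin (TCP) lies on the centre line of the jaws, within the pads' length; the fingertips stand 19 mm ahead of it and the grasp point (between the pads) is the TCP; z points along the fingers, y is the line along which they close (so a half turn about z gives the same grasp; the last joint's range is limited). The gripper opens to 85 mm and grips with 20 to 120 N. Pads are 22 mm wide; open, the fingers measure 114 mm over their backs; the gripper's body (76 mm by 85 mm) begins 54 mm behind the grasp point. The pads swing forward as they close: fully open they stand 13 mm farther back than shut.
Start: joints at [1.111, 0.527, 1.433, -0, 1.181, -0.178], TCP at [0.174, 0.6, 0.25] pointing down, gripper open.
Joint ranges: [-3.08, 3.08], [-0.75, 2.2], [0.22, 2.44], [-1.43, 4.57], [0, 2.65], [-2.85, 2.85]. Speed limits (rad/s): [2.79, 2.79, 3.14, 3.14, 3.14, 3.14].

INTERFACE

Orientations are given as a unit quaternion [x, y, z, w].
In Python, from station import manip, cams, sign_off gives the robot as it stands.
- The arm moves only by the tool carry_out, never from a script. Its argument "targets" is a list that holds one entry, the list of rows, each a list of 7 numbers: the shift along the tool's x, y, z in cm, then the turn, a rotation vector about the tool's x, y, z in degrees, then the finger opening in cm, from 0 to 8.54. A call has 1 to 12 rows; each row is the pose to reach, as a shift and turn from the pose commanded when the call began, along the tool's axes at that moment; what a row does not reach only later rows make up. A row lasts 1/12 s, in which the tool goes at most 41.7 mm and 7.16 degrees, less where a joint would pass 70% of its speed; a pose out of reach is approached as far as the arm can. A call with a gripper value outside its range is refused whole. The fingers move at their own pace and stop on an object; "force" is the grip in N (left out, the last holds). Time passes only in rows, so rows that repeat a pose let the fingers close. It gives the time, the measured TCP pose, the force, the opening and the grip force at its end, in the units of the state.
- manip.sense(): the state, without advancing time (a new reading comes with each control period).
- cams.snapshot(name): name is "scene" or "top"; returns the picture (400x640x3 uint8, red, green, blue); there is no depth.
- cams.camera_info(name): a dict with "K" (3x3 intrinsics, pixels), "k1" (the pictures are not rectified: a ray, as slopes to the right and down, at radius r is drawn at 1 + k1 r^2 times it, then the intrinsics apply), "T" (4x4, takes a point from camera to world coordinates). Camera axes: x right, y down, z forward; pixel columns grow to the right and rows downward; lengths in m; the calibration is good to about 2 mm. A picture is of the moment at which its call begins. camera_info takes no time and is no camera call.
- sign_off(): hands the job in; it is judged then, once.
The state is a dict: "t": time; "q": joint angles; "qd": joint speeds; "tau": joint torques, N m; "tcp_pos": TCP position; "tool_rot": TCP orientation; "force": force on the tool from outside, world axes, zero at the start; "ft_torque": the same for the moment, N m; "finger_gap": opening from 0.0 (shut) to 1.0 (fully open); "gripper_force": force on a finger pad.
Only numpy, scipy, OpenCV 4.12 (cv2) and the standard library are available. Lean on these libraries where they do the work, as an engineer would, in place of code of your own. Each camera call takes 0.05 s, during which the arm holds its last target. There are 200 camera calls.

TASK

The laser head floats on an air-bearing rail that has almost no friction: push its carriage along the rail by its spring buffers and brake it so that it comes to rest with the orange pointer at the red mark and stays there on its own, then take the hand away. Push lightly (under 6 N, no knocks, no gripping), touch the carriage only at the two white-capped buffers, do not let it run against an end stop, and leave the other things on the table alone.

Things in the scene. Friction and masses are not known exactly. Their poses are not given: they have to be found in the camera images.
- rail: fixed air-bearing guide: dark beam 100 wide, 740 long along its y axis, top 50 above the table, on a base plate 200 x 740. Origin under the beam's centre at table height. A yellow stop 60 high near each end: the carriage's origin can travel from y = -240 mm to y = +220 mm in this frame and must reach neither. White scale on the +x side
- carriage: glides along the rail's y axis only; 4 kg nominal with the head (real mass up to a third off), friction 0.012 N plus 0.2 N per m/s, so it coasts almost unbraked. Plate 130 x 190, 258 long over its free spring buffers, 119 high with the head. Origin on the beam's centre line at table height, midway between the buffers; axes as the rail's. Starts at rest in the -y half; the mark is in the +y half
- rear_buffer (a point): centre of the flat white cap of the -y spring buffer: plunger of 33 diameter, axis along the rail, 90 above the table. Free, it stands 34 out of its housing, its cap 129 from the carriage's origin; it slides in by up to 26 against a spring of 60 N/m with hardly any damping, so it throws back what runs against it. Push here to drive towards +y. Fingertips 65 above the table clear the end stops
- front_buffer (a point): centre of the flat white cap of the +y spring buffer, same size, height and spring. Push here to brake
- pointer (a point): orange pointer bar on the carriage's +x side, over the scale: at y = 0 of the carriage, 98 from the beam's centre line, 50 above the table
- mark: red clip, 8 wide along the rail, fixed astride the white scale in the +y half; origin at its middle, 12 above the table, 98 from the beam's centre line; axes as the rail's. The pointer must stop over it (same y in this frame)
- laser_head (a point): middle of the top of the black laser head with cage rods, 110 x 124 (along the rail) x 52 high, bolted on the carriage, 119 above the table and straight above the carriage's origin; not to be touched
- driver: red-handled screwdriver, 170 long, lying on the table; loose, to be left alone. Origin: near its middle
- post_mount: black 40 mm lens ring on a short steel post with a 32 mm round foot; loose, to be left alone. Origin: at its middle on the table
- jar: small jar, 48 across, 55 high; loose, to be left alone. Origin: at its middle on the table
- lens_case: flat blue case with clear lid, 60 x 60 x 26; loose, to be left alone. Origin: at its middle on the table
- sensor: round aluminium power sensor, 60 across, 22 high; loose, to be left alone. Origin: at its middle on the table
- adapter: brass ring, 44 across, 14 high; loose, to be left alone. Origin: at its middle on the table

How it is judged:
On the way:
1. the pointer stands at the mark and the carriage has come to rest, for 2 s (y of pointer in the frame of mark between -0.012 and 0.012 m and linear speed of carriage below 0.006 m/s), for 2 s.
At the end, for the whole second after the job is handed in: the pointer stands within 12 mm of the mark along the rail and the carriage is at rest (slower than 6 mm/s), untouched (all of step 1).
It fails at once if the carriage runs against an end stop (y of carriage in the frame of rail above 0.217 m or y of carriage in the frame of rail below -0.237 m).
It fails at once if the carriage is knocked or gripped (over 6 N) (contact force between any of the fingers, the arm and carriage above 6 N).
It fails at once if the carriage is touched elsewhere than at its buffers (contact force between any of the fingers, the arm and carriage_c0 above 0.5 N or contact force between any of the fingers, the arm and carriage_c1 above 0.5 N or contact force between any of the fingers, the arm and carriage_c2 above 0.5 N or contact force between any of the fingers, the arm and carriage_c3 above 0.5 N or contact force between any of the fingers, the arm and carriage_c4 above 0.5 N or contact force between any of the fingers, the arm and carriage_c5 above 0.5 N or contact force between any of the fingers, the arm and carriage_c6 above 0.5 N).
It fails at once if another thing on the table is disturbed (distance of any of driver, post_mount, jar, lens_case, sensor, adapter from where it was at the start of the episode above 0.03 m).
It also fails if it takes over 40 s, if anything falls off the work surface, if the arm or the gripper's body presses on something with over 40 N, if the wrist force passes 120 N, or if a joint passes its speed limit or range.

## Working session

There is one attempt and no reset: what is moved stays moved. The work goes in short steps, Python scripts to look and compute and a tool call to move; the robot and the scene stay as the last step left them, time stands still between calls to the robot, and variables do not carry over. Pictures are saved under pics/ and viewed, at most 10 in all, crops included, and the job is handed in when it is done.

Besides the shell and the picture viewer there is one more tool, called by a JSON object that holds its "api" and its "payload". carry_out: Moves the arm, as the interface text tells. Its arguments: {"type":"object","properties":{"targets":{"type":"array"},"force":{"type":"number"}},"required":["targets"]}

```bash
mkdir -p pics; python3 - <<'E'
from station import manip,cams
import cv2
s=manip.sense();print(s)
for n in("scene","top"):
    i=cams.camera_info(n);print(n,i["K"],i["k1"],i["T"])
    cv2.imwrite(f"pics/{n}0.png",cams.snapshot(n)[:,:,::-1])
E
```

```text
{'t': 0.0, 'q': array([ 1.11049603e+00,  5.28473760e-01,  1.43391532e+00,  1.66232189e-05,
        1.18140221e+00, -1.78492223e-01]), 'qd': array([ 0.0009392 ,  0.00045175,  0.00185005, -0.00093057, -0.0003163 ,
       -0.00113662]), 'tau': array([-7.73960928e-04, -4.42358637e+01, -1.78021860e+01, -1.52050629e-04,
        8.59063177e-03,  3.24021983e-06]), 'tcp_pos': array([0.17346289, 0.59973593, 0.24932477]), 'tool_rot': array([ 1.40441297e-01,  9.90088397e-01, -1.04130362e-03, -3.52474754e-04]), 'force': array([0.50560759, 0.60052326, 0.43155005]), 'ft_torque': array([-0.01918433, -0.03825574, -0.03796844]), 'gripper_force': 0.0, 'finger_gap': 0.999069246870471}
scene [[409.67881626   0.         315.33003545]
 [  0.         409.67881626 200.17832037]
 [  0.           0.           1.        ]] 0.02363801582918848 [[-0.38332235  0.72631368 -0.57055449  1.01847822]
 [ 0.92361297  0.30026595 -0.23828438  0.20611114]
 [-0.00175112 -0.61831125 -0.78593138  0.72628061]
 [ 0.          0.          0.          1.        ]]
top [[434.76988099   0.         318.57680298]
 [  0.         434.76988099 195.90603472]
 [  0.           0.           1.        ]] -0.07929424016510876 [[ 0.01584107 -0.99664239  0.08033057  0.46326391]
 [-0.99945485 -0.01811073 -0.02760452  0.03137016]
 [ 0.02896668 -0.07984949 -0.99638596  1.17363985]
 [ 0.          0.          0.          1.        ]]
```

View pics/top0.png

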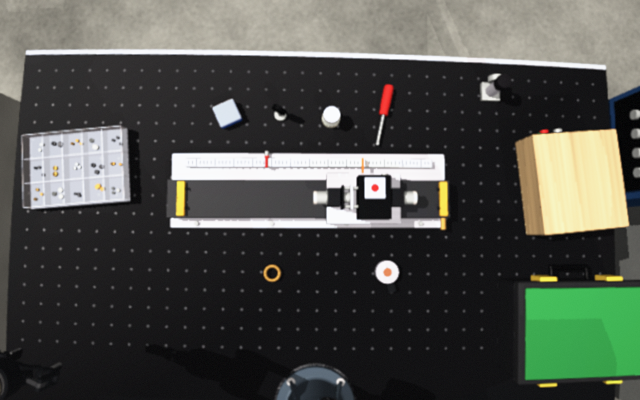

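View pics/scene0.png

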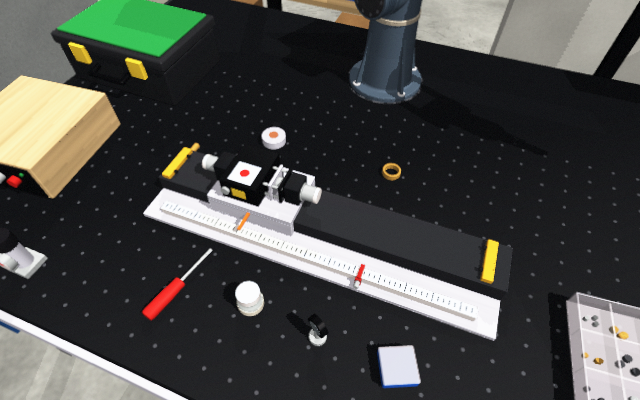

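The top view shows the rail spanning columns 170–448. The carriage is at about column 365 with its pointer near (363,165), and the red mark is near (267,160). I'll enlarge both next.

```bash
python3 - <<'E'
import cv2
a=cv2.imread("pics/top0.png")[140:240,160:460]
b=cv2.resize(a[:, :150],None,fx=5.3,fy=5.3,interpolation=cv2.INTER_CUBIC)
c=cv2.resize(a[:, 150:],None,fx=5.3,fy=5.3,interpolation=cv2.INTER_CUBIC)
cv2.imwrite("pics/c1.png",b);cv2.imwrite("pics/c2.png",c)
E
```

```text
(no output)
```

View pics/c1.png

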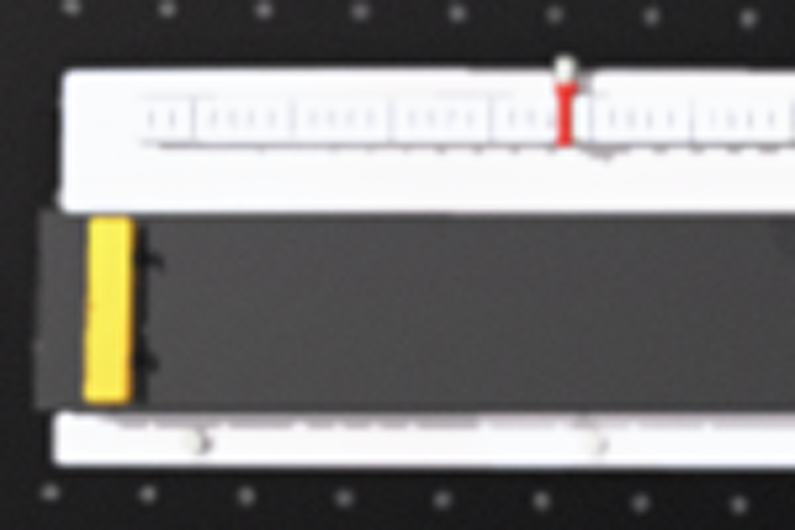

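View pics/c2.png

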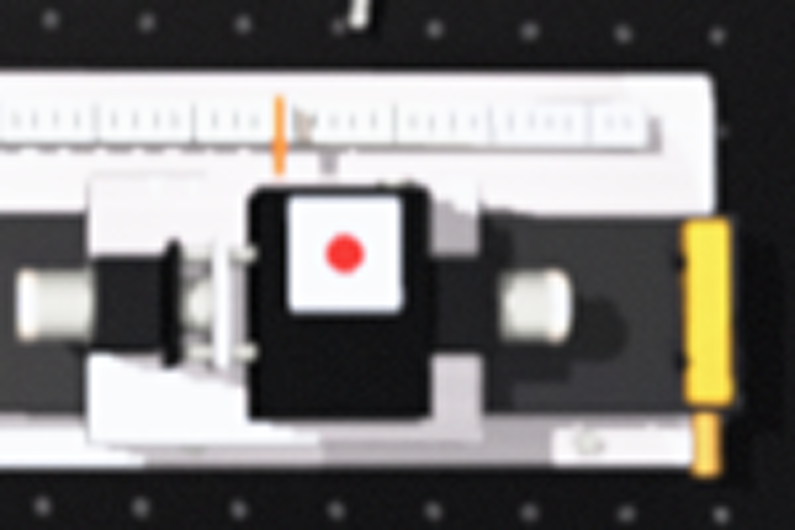

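The crops show the red mark at crop1 (565,115). In crop2 the pointer is at (280,135), the front cap edge at (17,303) and the rear cap edge at (571,305). The beam's left-end corners are at crop1 (40,212) and (36,410).

```bash
cat >h.py <<'E'
import numpy as np,cv2
from station import manip,cams
def px2w(name,u,v,z):
    i=cams.camera_info(name);K,T,k=np.array(i["K"]),np.array(i["T"]),i["k1"]
    d=np.array([(u-K[0,2])/K[0,0],(v-K[1,2])/K[1,1]]);s=d.copy()
    for _ in range(20): s=d/(1+k*(s@s))
    r=T[:3,:3]@[s[0],s[1],1];o=T[:3,3]
    return o+r*(z-o[2])/r[2]
E
python3 - <<'E'
from h import *
def c(n,x,y,z,o):
    print(n,px2w("top",o+(x+.5)/5.3-.5,140+(y+.5)/5.3-.5,z).round(4))
c("beamL+x",40,212,.05,160);c("beamL-x",36,410,.05,160)
c("beamtopR",680,217,.05,310);c("beambotR",680,412,.05,310)
c("stopL inner",133,310,.06,160);c("stopR inner",682,310,.06,310)
c("stopL outer",86,310,.06,160);c("stopR outer",733,310,.06,310)
c("mark",565,115,.02,160);c("markz12",565,115,.012,160)
c("pointer",280,135,.05,310);c("headdot",345,255,.119,310)
c("front",17,303,.09,310);c("rear",571,305,.09,310)
for n,u,v,z in[("driver",385,105,.01),("drvtip",377,145,.01),("post",279,117,0),("jar",331,117,.05),("case",227,113,.02),("sensor",387,272,.02),("adapter",272,273,.01)]: print(n,px2w("top",u,v,z).round(3))
for n,u,v,z in[("mark",361,269,.02),("pointer",243,221,.05)]: print("scene",n,px2w("scene",u,v,z).round(4))
E
```

```text
beamL+x [0.5893 0.3949 0.05  ]
beamL-x [0.4922 0.3927 0.05  ]
beamtopR [ 0.6003 -0.314   0.05  ]
beambotR [ 0.5032 -0.3134  0.05  ]
stopL inner [0.5412 0.3441 0.06  ]
stopR inner [ 0.553  -0.3116  0.06  ]
stopL outer [0.5408 0.3671 0.06  ]
stopR outer [ 0.5535 -0.3373  0.06  ]
mark [0.6466 0.141  0.02  ]
markz12 [0.6479 0.1418 0.012 ]
pointer [ 0.637  -0.1134  0.05  ]
headdot [ 0.5709 -0.1351  0.119 ]
front [0.5482 0.0158 0.09  ]
rear [ 0.552  -0.2484  0.09  ]
driver [ 0.812 -0.18   0.01 ]
drvtip [ 0.699 -0.158  0.01 ]
post [0.774 0.111 0.   ]
jar [ 0.764 -0.029  0.05 ]
case [0.777 0.251 0.02 ]
sensor [ 0.357 -0.185  0.02 ]
adapter [0.35  0.119 0.01 ]
scene mark [0.6285 0.1386 0.02  ]
scene pointer [ 0.6327 -0.1134  0.05  ]
```

{"api": "carry_out", "payload": {"targets": [[[-3,-2.7,0.4,0,0,-6,0],[-6,-5.5,0.8,0,0,-12,0],[-9,-8.2,1.2,0,0,-17,0],[-12,-11,1.6,0,0,-17,0],[-15,-13.7,2,0,0,-17,0],[-18,-16.4,2.4,0,0,-17,0],[-21,-19.1,2.8,0,0,-17,0],[-24,-21.9,3.2,0,0,-17,0],[-27,-24.6,3.6,0,0,-17,0],[-30,-27.3,4,0,0,-17,0],[-33,-30.1,4.4,0,0,-17,0],[-36,-33,5,0,0,-17,0]]]}}

```text
t: 1.1
tcp_pos: [0.4284, 0.1819, 0.2003]
tool_rot: [-0.007, 1.0, 0.0, 0.0]
force: [1.2, -0.0, 0.7]
finger_gap: 0.002
gripper_force: 0.0
```

```bash
cat >>h.py <<'E'
from scipy.spatial.transform import Rotation as R
def st():
    s=manip.sense();A=R.from_quat(s["tool_rot"]).as_matrix()
    print(round(float(s["t"]),3),s["tcp_pos"].round(4),A.round(4).tolist(),s["force"].round(2),s["qd"].round(2));return s,A
def toCm(goal):
    s,A=st();print("shift cm",(A.T@(np.array(goal)-s["tcp_pos"])*100).round(2))
E
python3 - <<'E'
from h import *
toCm([.551,-.29,.15])
E
```

```text
1.1 [0.4284 0.1819 0.2003] [[-0.9999, -0.015, 0.0006], [-0.015, 0.9999, 0.0002], [-0.0006, 0.0002, -1.0]] [ 1.22 -0.03  0.73] [-1.05  0.17 -0.03  0.   -0.16 -1.03]
shift cm [-11.55 -47.37   5.03]
```

{"api": "carry_out", "payload": {"targets": [[[-1,-4,0,0,0,0,0],[-2,-8,0,0,0,0,0],[-3,-12,0.2,0,0,0,0],[-4,-16,0.4,0,0,0,0],[-5,-20,0.6,0,0,0,0],[-6,-24,0.8,0,0,0,0],[-7,-28,1,0,0,0,0],[-8,-32,1,0,0,0,0],[-9,-36,1,0,0,0,0],[-10,-40,1.5,0,0,0,0],[-11,-44,2,0,0,0,0],[-11.6,-47.4,4,0,0,0,0]]]}}

```text
t: 2.1
tcp_pos: [0.5531, -0.293, 0.1626]
tool_rot: [-0.007, 1.0, -0.003, 0.003]
force: [0.9, 0.6, -0.5]
finger_gap: -0.004
gripper_force: 0.0
```

{"api": "carry_out", "payload": {"targets": [[[0,0,3,0,0,0,0],[0,0,5,0,0,0,0],[0,0,6.8,0,0,0,0],[0,0,6.8,0,0,0,0]]]}}

```text
t: 2.43
tcp_pos: [0.5478, -0.2871, 0.0879]
tool_rot: [-0.007, 1.0, 0.003, -0.004]
force: [-0.3, 0.9, -0.3]
finger_gap: -0.002
gripper_force: 0.0
```

```bash
python3 - <<'E'
from h import *
toCm([.551,-.29,.092])
im=cams.snapshot("top")[:,:,::-1];a=cv2.resize(im[130:250,300:480],None,fx=3.5,fy=3.5,interpolation=cv2.INTER_CUBIC)
im=cams.snapshot("scene")[:,:,::-1];b=cv2.resize(im[90:250,130:310],None,fx=3.5,fy=3.5*.75,interpolation=cv2.INTER_CUBIC)[:170*1]
im2=im[90:250,130:310]
cv2.imwrite("pics/s1.png",cv2.resize(im2,None,fx=3.5,fy=3.5,interpolation=cv2.INTER_CUBIC))
cv2.imwrite("pics/t1.png",a)
E
```

```text
2.433 [ 0.5478 -0.2871  0.0879] [[-0.9999, -0.014, -0.0073], [-0.0141, 0.9999, 0.0057], [0.0072, 0.0058, -1.0]] [-0.34  0.88 -0.35] [ 0.01 -0.06 -0.03  0.    0.05 -0.  ]
shift cm [-0.31 -0.29 -0.41]
```

View pics/s1.png

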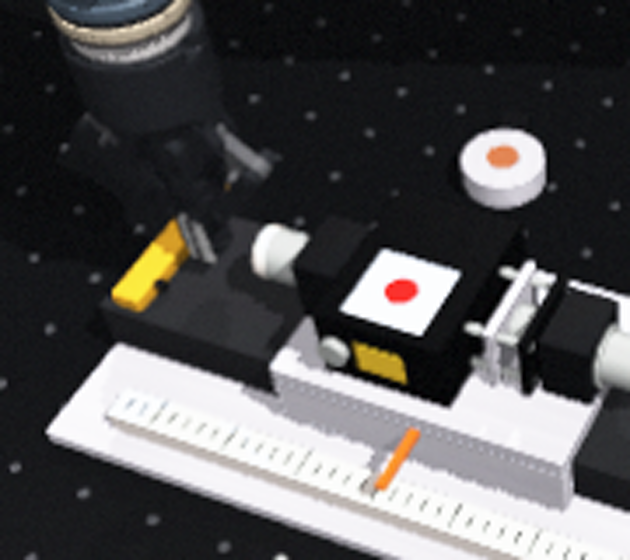

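The crop shows the closed fingers behind the rear cap (cap near crop (265,250), fingertips near (207,262)) and just clear of the yellow stop. The line-up looks right.

```bash
cat >>h.py <<'E'
def ptr(name="scene"):
    t=manip.sense()["t"];im=cams.snapshot(name)
    h=cv2.cvtColor(im,cv2.COLOR_RGB2HSV);m=cv2.inRange(h,(8,130,120),(18,255,255))
    n,l,s,c=cv2.connectedComponentsWithStats(m)
    best=None
    for k in range(1,n):
        if s[k,4]<4: continue
        w=px2w(name,*c[k],.05)
        if .61<w[0]<.665 and -.25<w[1]<.33 and (best is None or s[k,4]>best[2]): best=(t,w,s[k,4])
    return (round(float(best[0]),3),best[1].round(4),int(best[2])) if best else None
E
python3 - <<'E'
from h import *
print(ptr(),ptr("top"))
i=cams.camera_info("scene");T=np.linalg.inv(i["T"]);K=i["K"]
for z in(.05,.06,.07,.08):
    p=T@[.548,-.287,z,1];p=p/p[2];print(z,K[0,0]*p[0]+K[0,2],K[1,1]*p[1]+K[1,2])
st()
def sim(u,m,k=60,v0=0,n=3):
    # finger speed u into carriage from rest
    x,v,f,t=0,0,0,0;dt=1e-3
    while True:
        F=k*max(f-x,0);a=(F-(.012+.2*v if v>0 else min(F,.012)))/m
        v+=a*dt;x+=v*dt;f+=u*dt;t+=dt
        if x>f and t>.2:break
    return round(t,2),round(x,4),round(v,4)
for m in(2.7,4,5.3):print(m,sim(.04,m),sim(.05,m))
E
```

```text
(2.533, array([ 0.6318, -0.1134,  0.05  ]), 63) (2.583, array([ 0.6359, -0.1126,  0.05  ]), 17)
0.05 193.01516273218638 168.19359485049767
0.06 191.9504079713916 165.13234355324968
0.07 190.86709270584035 162.01772938658297
0.08 189.76472735620024 158.84834477250715
2.633 [ 0.5514 -0.2889  0.0936] [[-0.9999, -0.0153, 0.0017], [-0.0153, 0.9999, -0.0013], [-0.0017, -0.0014, -1.0]] [ 0.04 -0.07  0.32] [ 0.   -0.02 -0.01  0.   -0.   -0.  ]
2.7 (0.68, 0.0274, 0.079) (0.68, 0.0341, 0.0987)
4 (0.83, 0.0332, 0.0792) (0.83, 0.0413, 0.099)
5.3 (0.95, 0.0381, 0.0793) (0.95, 0.0475, 0.0991)
```

{"api": "carry_out", "payload": {"targets": [[[0,0.4,0,0,0,0,0],[0,0.75,0,0,0,0,0],[0,1.0,0,0,0,0,0],[0,1.25,0,0,0,0,0],[0,1.5,0,0,0,0,0],[0,1.75,0,0,0,0,0],[0,2.0,0,0,0,0,0],[0,2.25,0,0,0,0,0],[0,2.5,0,0,0,0,0],[0,2.75,0,0,0,0,0],[0,3.0,0,0,0,0,0],[0,3.25,0,0,0,0,0]]]}}

```text
t: 3.63
tcp_pos: [0.5501, -0.2559, 0.0924]
tool_rot: [-0.007, 1.0, -0.0, -0.0]
force: [-0.3, -0.1, -0.1]
finger_gap: 0.001
gripper_force: 0.1
```

{"api": "carry_out", "payload": {"targets": [[[0,0.25,0,0,0,0,0],[0,0.5,0,0,0,0,0],[0,0.75,0,0,0,0,0],[0,1.0,0,0,0,0,0],[0,1.25,0,0,0,0,0],[0,1.5,0,0,0,0,0],[0,1.75,0,0,0,0,0],[0,2.0,0,0,0,0,0],[0,2.25,0,0,0,0,0]]]}}

```text
t: 4.38
tcp_pos: [0.5498, -0.2333, 0.0924]
tool_rot: [-0.007, 1.0, 0.0, 0.0]
force: [0.4, 0.6, -0.4]
finger_gap: -0.003
gripper_force: 0.0
```

```bash
python3 - <<'E'
from h import *
st();print(ptr())
E
```

```text
4.383 [ 0.5498 -0.2333  0.0924] [[-0.9999, -0.0149, 0.0], [-0.0149, 0.9999, 0.0001], [-0.0, 0.0001, -1.0]] [ 0.4   0.65 -0.36] [ 0.04 -0.01  0.03  0.   -0.02  0.04]
(4.383, array([ 0.6315, -0.0914,  0.05  ]), 65)
```

{"api": "carry_out", "payload": {"targets": [[[0,0.35,0,0,0,0,0],[0,0.6,0,0,0,0,0],[0,0.85,0,0,0,0,0]]]}}

```text
t: 4.68
tcp_pos: [0.5497, -0.2247, 0.0924]
tool_rot: [-0.007, 1.0, 0.0, 0.0]
force: [-0.3, 0.0, -0.4]
finger_gap: -0.001
gripper_force: 0.0
```

```bash
python3 - <<'E'
from h import *
st();print(ptr())
E
```

```text
4.683 [ 0.5497 -0.2247  0.0924] [[-0.9999, -0.0149, 0.0], [-0.0149, 0.9999, 0.0001], [-0.0, 0.0001, -1.0]] [-0.29  0.02 -0.38] [ 0.04 -0.01  0.03 -0.   -0.02  0.04]
(4.683, array([ 0.6312, -0.0742,  0.05  ]), 62)
```

{"api": "carry_out", "payload": {"targets": [[[0,-0.3,-3,0,0,0,0],[0,-0.3,-6,0,0,0,0],[0,1.5,-7.5,0,0,0,0],[0,5.5,-8,0,0,0,0],[0,9.5,-8,0,0,0,0],[0,13.5,-8,0,0,0,0],[0,17.5,-8,0,0,0,0],[0,21.5,-8,0,0,0,0],[0,25.5,-8,0,0,0,0],[0,29.5,-8,0,0,0,0],[0,33.5,-8,0,0,0,0],[0,37.5,-8,0,0,0,0]]]}}

```text
t: 5.73
tcp_pos: [0.5437, 0.1519, 0.1725]
tool_rot: [-0.007, 1.0, 0.0, 0.0]
force: [0.9, 0.8, -0.8]
finger_gap: 0.0
gripper_force: 0.0
```

{"api": "carry_out", "payload": {"targets": [[[0,4,0,0,0,0,0],[0,8,0,0,0,0,0],[0,11,0,0,0,0,0],[0,12.5,1.5,0,0,0,0]]]}}

```text
t: 6.07
tcp_pos: [0.5437, 0.2797, 0.16]
tool_rot: [-0.009, 1.0, 0.002, 0.004]
force: [0.3, -0.2, -0.0]
finger_gap: -0.001
gripper_force: 0.0
```

```bash
python3 - <<'E'
from h import *
st();print(ptr(),ptr("top"))
E
```

```text
6.067 [0.5437 0.2797 0.16  ] [[-0.9998, -0.0185, 0.0071], [-0.0184, 0.9998, 0.0033], [-0.0072, 0.0032, -1.0]] [ 0.28 -0.24 -0.04] [ 0.25  0.36 -0.03 -0.03 -0.3   0.26]
(6.067, array([ 0.6296, -0.0017,  0.05  ]), 64) (6.117, array([0.6332, 0.001 , 0.05  ]), 17)
```

{"api": "carry_out", "payload": {"targets": [[[0,0,2.5,0,0,0,0],[0,0,5,0,0,0,0],[0,0,6.5,0,0,0,0],[0,0,6.5,0,0,0,0],[0,0,6.5,0,0,0,0],[0,0,6.5,0,0,0,0]]]}}

```text
t: 6.67
tcp_pos: [0.5431, 0.2743, 0.0934]
tool_rot: [-0.007, 1.0, 0.0, 0.001]
force: [-0.1, -0.4, -0.4]
finger_gap: 0.001
gripper_force: 0.0
```

```bash
python3 - <<'E'
from h import *
s,A=st();r=ptr();print(r)
def sim(x,v,m,yf,t0,u,h=.0145,t1=9):
    # finger holds at yf until t0 then moves at u
    t=0;dt=1e-3;f=yf;tc=None;te=None
    while v>0 and t<t1:
        if t>t0:f+=u*dt
        c=max(x+.1275-(f-h),0)
        if c>0 and tc is None:tc=(round(t,2),round(x,4),round(v,4))
        if tc and c==0 and te is None:te=(round(t,2),round(x,4),round(v,4))
        v-=dt*(60*c+.012+.2*v)/m;x+=v*dt;t+=dt
    return tc,te,round(t,2),round(x,4)
x=r[1][1];v=(x+.0742)/(r[0]-4.683)-.0056*(r[0]-4.683)/2
print(v)
for t0 in(1.4,1.6,1.8):
  for u in(.02,.022,.024):
    for m in(3.2,4,5): print(t0,u,m,sim(x,v,m,s["tcp_pos"][1],t0,u))
E
```

```text
6.667 [0.5431 0.2743 0.0934] [[-0.9999, -0.0139, 0.0014], [-0.0139, 0.9999, 0.0003], [-0.0014, 0.0003, -1.0]] [-0.14 -0.36 -0.41] [ 0.   -0.02 -0.01  0.   -0.    0.  ]
(6.667, array([0.6297, 0.027 , 0.05  ]), 58)
0.04545286451612904
1.4 0.02 3.2 (None, None, 9.0, np.float64(0.2129))
1.4 0.02 4 (None, None, 9.0, np.float64(0.2512))
1.4 0.02 5 ((4.91, np.float64(0.2025), np.float64(0.0266)), (5.74, np.float64(0.219), np.float64(0.0135)), 9.0, np.float64(0.2479))
1.4 0.022 3.2 (None, None, 9.0, np.float64(0.2129))
1.4 0.022 4 (None, None, 9.0, np.float64(0.2512))
1.4 0.022 5 (None, None, 9.0, np.float64(0.284))
1.4 0.024 3.2 (None, None, 9.0, np.float64(0.2129))
1.4 0.024 4 (None, None, 9.0, np.float64(0.2512))
1.4 0.024 5 (None, None, 9.0, np.float64(0.284))
1.6 0.02 3.2 (None, None, 9.0, np.float64(0.2129))
1.6 0.02 4 (None, None, 9.0, np.float64(0.2512))
1.6 0.02 5 ((4.38, np.float64(0.1879), np.float64(0.0285)), (5.23, np.float64(0.2048), np.float64(0.0116)), 9.0, np.float64(0.2293))
1.6 0.022 3.2 (None, None, 9.0, np.float64(0.2129))
1.6 0.022 4 (None, None, 9.0, np.float64(0.2512)
[... 203 characters left out ...]
ne, None, 9.0, np.float64(0.2512))
1.6 0.024 5 (None, None, 9.0, np.float64(0.284))
1.8 0.02 3.2 (None, None, 9.0, np.float64(0.2129))
1.8 0.02 4 (None, None, 9.0, np.float64(0.2512))
1.8 0.02 5 ((3.95, np.float64(0.1753), np.float64(0.03)), (4.8, np.float64(0.1924), np.float64(0.0101)), 8.7, np.float64(0.2116))
1.8 0.022 3.2 (None, None, 9.0, np.float64(0.2129))
1.8 0.022 4 (None, None, 9.0, np.float64(0.2512))
1.8 0.022 5 ((4.57, np.float64(0.1933), np.float64(0.0278)), (5.38, np.float64(0.2111), np.float64(0.0163)), 9.0, np.float64(0.2509))
1.8 0.024 3.2 (None, None, 9.0, np.float64(0.2129))
1.8 0.024 4 (None, None, 9.0, np.float64(0.2512))
1.8 0.024 5 (None, None, 9.0, np.float64(0.284))
```

{"api": "carry_out", "payload": {"targets": [[[0,-0.3,0,0,0,0,0],[0,-0.6,0,0,0,0,0],[0,-0.9,0,0,0,0,0],[0,-1.2,0,0,0,0,0],[0,-1.4,0,0,0,0,0],[0,-1.4,0,0,0,0,0],[0,-1.4,0,0,0,0,0],[0,-1.4,0,0,0,0,0],[0,-1.4,0,0,0,0,0],[0,-1.4,0,0,0,0,0],[0,-1.4,0,0,0,0,0],[0,-1.4,0,0,0,0,0]]]}}

```text
t: 7.72
tcp_pos: [0.5424, 0.261, 0.0923]
tool_rot: [-0.008, 1.0, -0.0, -0.0]
force: [-0.3, 1.4, 0.3]
finger_gap: -0.002
gripper_force: 0.0
```

```bash
cat >>h.py <<'E'
def sim(x,v,m,yf,t0,u,h=.0145,t1=12):
    t=0;dt=1e-3;f=yf;tc=None;te=None
    while v>0 and t<t1:
        if t>t0:f+=u*dt
        c=max(x+.1275-(f-h),0)
        if c>0 and tc is None:tc=(round(t,2),round(x,4),round(v,4))
        if tc and c==0 and te is None:te=(round(t,2),round(x,4),round(v,4))
        v-=dt*(60*c+.012+.2*v)/m;x+=v*dt;t+=dt
    return [tuple(map(float,q)) if q else q for q in(tc,te)],round(t,2),round(float(x),4)
E
python3 - <<'E'
from h import *
s,A=st();r=ptr();print(r)
D=np.array([[4.683,-.0742],[6.067,-.0017],[6.667,.027],[r[0],r[1][1]]]);p=np.polyfit(D[:,0]-r[0],D[:,1],2);x,v=p[2],p[1];print(p)
for t0 in(.8,1.,1.2,1.4,):
  for u in(.014,.016,.018):
    for m in(3.2,4.5): print(t0,u,m,sim(x,v,m,s["tcp_pos"][1],t0,u))
E
```

```text
7.717 [0.5424 0.261  0.0923] [[-0.9999, -0.0151, -0.0], [-0.0151, 0.9999, -0.0], [0.0, -0.0, -1.0]] [-0.31  1.37  0.28] [-0. -0. -0. -0. -0. -0.]
(7.717, array([0.6286, 0.0723, 0.05  ]), 62)
[-0.00252969  0.04062615  0.07232813]
0.8 0.014 3.2 ([(1.64, 0.1308, 0.0308), None], 2.22, 0.1407)
0.8 0.014 4.5 ([(1.52, 0.1291, 0.034), None], 2.15, 0.1416)
0.8 0.016 3.2 ([(1.75, 0.1343, 0.0302), (2.44, 0.1453, 0.0021)], 3.0, 0.1459)
0.8 0.016 4.5 ([(1.6, 0.1319, 0.0337), None], 2.34, 0.1453)
0.8 0.018 3.2 ([(1.92, 0.1392, 0.0293), (2.6, 0.1514, 0.007)], 4.36, 0.1574)
0.8 0.018 4.5 ([(1.71, 0.1354, 0.0333), (2.53, 0.1502, 0.003)], 3.63, 0.1518)
1.0 0.014 3.2 ([(1.48, 0.1257, 0.0317), None], 2.04, 0.1357)
1.0 0.014 4.5 ([(1.38, 0.1244, 0.0346), None], 2.01, 0.137)
1.0 0.016 3.2 ([(1.54, 0.1276, 0.0314), (2.23, 0.1387, 0.0009)], 2.47, 0.1388)
1.0 0.016 4.5 ([(1.43, 0.1258, 0.0344), None], 2.14, 0.1393)
1.0 0.018 3.2 ([(1.62, 0.1302, 0.0309), (2.31, 0.1425, 0.0053)], 3.67, 0.1461)
1.0 0.018 4.5 ([(1.48, 0.1276, 0.0342), (2.31, 0.1425, 0.0021)], 3.07, 0.1433)
1.2 0.014 3.2 ([(1.32, 0.1207, 0.0326), None], 1.87, 0.1309)
1.2 0.014 4.5 ([(1.25, 0.1197, 0.0352), None], 1.87, 0.1324)
1.2 0.016 3.2 ([(1.34, 0.1212, 0.0326), None], 2.01, 0.1323)
1.2 0.016 4.5 ([(1.26, 0.1199, 0.0352), None], 1.95, 0.1335)
1.2 0.018 3.2 ([(1.36, 0.1218, 0.0324), (2.05, 0.1342, 0.0038)], 3.04, 0.1361)
1.2 0.018 4.5 ([(1.26, 0.1201, 0.0351), (2.09, 0.135, 0.0012)], 2.53, 0.1353)
1.4 0.014 3.2 ([(1.27, 0.119, 0.0329), None], 1.7, 0.127)
1.4 0.014 4.5 ([(1.23, 0.119, 0.0353), None], 1.72, 0.129)
1.4 0.016 3.2 ([(1.27, 0.119, 0.0329), None], 1.72, 0.1272)
1.4 0.016 4.5 ([(1.23, 0.119, 0.0353), None], 1.74, 0.1292)
1.4 0.018 3.2 ([(1.27, 0.119, 0.0329), None], 1.75, 0.1274)
1.4 0.018 4.5 ([(1.23, 0.119, 0.0353), None], 1.76, 0.1293)
```

{"api": "carry_out", "payload": {"targets": [[[0,0,0,0,0,0,0],[0,0,0,0,0,0,0],[0,0,0,0,0,0,0],[0,0,0,0,0,0,0],[0,0,0,0,0,0,0],[0,0,0,0,0,0,0],[0,0,0,0,0,0,0],[0,0,0,0,0,0,0],[0,0,0,0,0,0,0],[0,0,0,0,0,0,0]]]}}

```text
t: 8.6
tcp_pos: [0.5424, 0.2609, 0.0924]
tool_rot: [-0.007, 1.0, 0.0, 0.0]
force: [0.4, 0.2, -0.0]
finger_gap: -0.0
gripper_force: 0.0
```

```bash
python3 - <<'E'
from h import *
s,A=st();r=ptr();print(r)
D=np.array([[4.683,-.0742],[6.067,-.0017],[6.667,.027],[7.717,.0723],[r[0],r[1][1]]]);p=np.polyfit(D[:,0]-r[0],D[:,1],2);x,v=p[2],p[1];print(p)
for t0 in(.08,.16,.24):
  for u in(.0144,.0156,.0168,.018):
    for m in(3.2,4.5): print(t0,u,m,sim(x,v,m,s["tcp_pos"][1],t0,u))
E
```

```text
8.6 [0.5424 0.2609 0.0924] [[-0.9999, -0.0149, 0.0], [-0.0149, 0.9999, 0.0], [-0.0, 0.0, -1.0]] [ 0.36  0.18 -0.04] [-0. -0.  0.  0.  0.  0.]
(8.6, array([0.6278, 0.1064, 0.05  ]), 66)
[-0.00250555  0.03628792  0.1063755 ]
0.08 0.0144 3.2 ([(0.57, 0.1259, 0.0329), None], 1.12, 0.1363)
0.08 0.0144 4.5 ([(0.55, 0.1257, 0.034), None], 1.2, 0.1383)
0.08 0.0156 3.2 ([(0.6, 0.127, 0.0328), None], 1.22, 0.1379)
0.08 0.0156 4.5 ([(0.58, 0.1268, 0.0338), None], 1.28, 0.1399)
0.08 0.0168 3.2 ([(0.64, 0.1283, 0.0325), (1.33, 0.1399, 0.0014)], 1.7, 0.1402)
0.08 0.0168 4.5 ([(0.62, 0.128, 0.0337), (1.45, 0.1419, 0.0002)], 1.53, 0.1419)
0.08 0.018 3.2 ([(0.68, 0.1298, 0.0323), (1.37, 0.1422, 0.004)], 2.41, 0.1443)
0.08 0.018 4.5 ([(0.66, 0.1294, 0.0335), (1.48, 0.1442, 0.0028)], 2.5, 0.1456)
0.16 0.0144 3.2 ([(0.5, 0.1239, 0.0333), None], 1.06, 0.1343)
0.16 0.0144 4.5 ([(0.49, 0.1237, 0.0342), None], 1.13, 0.1364)
0.16 0.0156 3.2 ([(0.53, 0.1246, 0.0332), None], 1.13, 0.1356)
0.16 0.0156 4.5 ([(0.51, 0.1245, 0.0341), None], 1.21, 0.1377)
0.16 0.0168 3.2 ([(0.55, 0.1256, 0.033), (1.25, 0.1372, 0.0009)], 1.49, 0.1373)
0.16 0.0168 4.5 ([(0.54, 0.1253, 0.034), None], 1.35, 0.1392)
0.16 0.018 3.2 ([(0.59, 0.1266, 0.0328), (1.27, 0.139, 0.0035)], 2.18, 0.1405)
0.16 0.018 4.5 ([(0.57, 0.1263, 0.0339), (1.39, 0.1411, 0.0024)], 2.27, 0.1422)
0.24 0.0144 3.2 ([(0.44, 0.1219, 0.0337), None], 0.99, 0.1323)
0.24 0.0144 4.5 ([(0.43, 0.1217, 0.0344), None], 1.07, 0.1344)
0.24 0.0156 3.2 ([(0.46, 0.1223, 0.0336), None], 1.05, 0.1333)
0.24 0.0156 4.5 ([(0.45, 0.1222, 0.0344), None], 1.14, 0.1354)
0.24 0.0168 3.2 ([(0.47, 0.1228, 0.0335), (1.17, 0.1345, 0.0005)], 1.29, 0.1345)
0.24 0.0168 4.5 ([(0.46, 0.1227, 0.0343), None], 1.24, 0.1366)
0.24 0.018 3.2 ([(0.49, 0.1234, 0.0334), (1.18, 0.1359, 0.0029)], 1.94, 0.137)
0.24 0.018 4.5 ([(0.48, 0.1232, 0.0343), (1.3, 0.1381, 0.002)], 2.05, 0.1388)
```

{"api": "carry_out", "payload": {"targets": [[[0,0.14,0,0,0,0,0],[0,0.28,0,0,0,0,0],[0,0.42,0,0,0,0,0],[0,0.56,0,0,0,0,0],[0,0.7,0,0,0,0,0],[0,0.84,0,0,0,0,0],[0,0.98,0,0,0,0,0],[0,1.12,0,0,0,0,0],[0,1.26,0,0,0,0,0],[0,1.4,0,0,0,0,0],[0,1.54,0,0,0,0,0],[0,1.68,0,0,0,0,0]]]}}

```text
t: 9.65
tcp_pos: [0.5422, 0.2778, 0.0924]
tool_rot: [-0.007, 1.0, 0.0, -0.0]
force: [-0.2, 0.3, -0.3]
finger_gap: 0.004
gripper_force: 0.1
```

{"api": "carry_out", "payload": {"targets": [[[0,0.14,0,0,0,0,0],[0,0.28,0,0,0,0,0],[0,0.42,0,0,0,0,0],[0,0.56,0,0,0,0,0]]]}}

```text
t: 9.98
tcp_pos: [0.5421, 0.2834, 0.0924]
tool_rot: [-0.007, 1.0, -0.0, -0.0]
force: [-0.4, -0.6, 0.1]
finger_gap: -0.002
gripper_force: 0.0
```

```bash
python3 - <<'E'
from h import *
s,A=st();print(ptr(),ptr())
E
```

```text
9.983 [0.5421 0.2834 0.0924] [[-0.9999, -0.015, -0.0], [-0.015, 0.9999, -0.0], [0.0, -0.0, -1.0]] [-0.37 -0.62  0.12] [ 0.03  0.01 -0.02  0.    0.01  0.03]
(9.983, array([0.6281, 0.1425, 0.05  ]), 73) (10.033, array([0.6282, 0.1426, 0.05  ]), 70)
```

{"api": "carry_out", "payload": {"targets": [[[0,0.2,0,0,0,0,0],[0,0.5,0,0,0,0,0],[0,1.0,0,0,0,0,0],[0,1.5,0,0,0,0,0],[0,1.5,0,0,0,0,0],[0,1.5,0,0,0,0,0]]]}}

```text
t: 10.58
tcp_pos: [0.5418, 0.2988, 0.0923]
tool_rot: [-0.008, 1.0, -0.0, 0.0]
force: [0.5, 0.2, 0.5]
finger_gap: -0.0
gripper_force: 0.0
```

```bash
python3 - <<'E'
from h import *
print(ptr());print(ptr("top"))
im=cams.snapshot("top")[:,:,::-1];cv2.imwrite("pics/t2.png",cv2.resize(im[140:220,200:350],None,fx=5.3,fy=5.3,interpolation=cv2.INTER_CUBIC))
E
```

```text
(10.583, array([0.6285, 0.1426, 0.05  ]), 71)
(10.633, array([0.634 , 0.1423, 0.05  ]), 20)
```

View pics/t2.png

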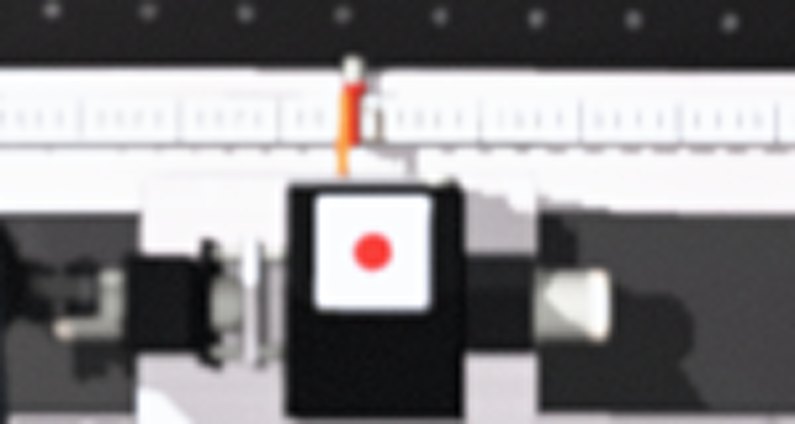

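The pointer (crop (345,130)) lies over the red mark (crop (352,110)), about 1–2 mm off, and the carriage is at rest. I'll lift the hand clear and wait out the 2 s.

{"api": "carry_out", "payload": {"targets": [[[0,0.5,-2,0,0,0,0],[0,1,-5,0,0,0,0],[0,1,-8,0,0,0,0],[0,1,-11,0,0,0,0],[0,1,-13,0,0,0,0],[0,1,-13,0,0,0,0],[0,1,-13,0,0,0,0],[0,1,-13,0,0,0,0],[0,1,-13,0,0,0,0],[0,1,-13,0,0,0,0],[0,1,-13,0,0,0,0],[0,1,-13,0,0,0,0]]]}}

```text
t: 11.73
tcp_pos: [0.5414, 0.3081, 0.2214]
tool_rot: [-0.007, 1.0, -0.0, -0.001]
force: [-0.4, -0.3, -0.0]
finger_gap: -0.005
gripper_force: 0.0
```

{"api": "carry_out", "payload": {"targets": [[[0,0,0,0,0,0,0],[0,0,0,0,0,0,0],[0,0,0,0,0,0,0],[0,0,0,0,0,0,0],[0,0,0,0,0,0,0],[0,0,0,0,0,0,0],[0,0,0,0,0,0,0],[0,0,0,0,0,0,0],[0,0,0,0,0,0,0],[0,0,0,0,0,0,0],[0,0,0,0,0,0,0],[0,0,0,0,0,0,0]]]}}

```text
t: 12.73
tcp_pos: [0.5417, 0.3083, 0.2224]
tool_rot: [-0.007, 1.0, -0.0, -0.0]
force: [-0.1, -0.8, -1.4]
finger_gap: 0.001
gripper_force: 0.0
```

{"api": "carry_out", "payload": {"targets": [[[0,0,0,0,0,0,0],[0,0,0,0,0,0,0],[0,0,0,0,0,0,0],[0,0,0,0,0,0,0],[0,0,0,0,0,0,0],[0,0,0,0,0,0,0]]]}}

```text
t: 13.23
tcp_pos: [0.5417, 0.3083, 0.2224]
tool_rot: [-0.007, 1.0, 0.0, -0.0]
force: [0.9, -0.2, 0.3]
finger_gap: 0.002
gripper_force: 0.0
```

```bash
python3 - <<'E'
from h import *
from station import sign_off
r=ptr();print(r)
if abs(r[1][1]-.1405)<.006: print(sign_off())
E
```

```text
(13.233, array([0.6285, 0.1426, 0.05  ]), 71)
the job is handed in; nothing more can be done
None
```

The carriage came to rest with its pointer about 2 mm from the red mark by camera (tolerance 12 mm), stayed put for over 2.5 s with the hand clear, and I handed the job in at 13.2 s.

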